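# Find the hidden notch of the sewing box and press its catch

### The arm

A 6-joint arm with a two-finger parallel gripper is mounted at the origin on the work surface. World frame = base frame: x ahead of the robot, y to its left, z up, the work surface at z = 0. Lengths are in m, angles in rad, forces in N, time in s.
With the tool pointing down it reaches from about 0.375 to 0.75 m from the base axis. Payload 9 kg.
Tool frame: the origin (TCP) lies midway between the tips of the shut fingers; the grasp point (between the pads) lies 19 mm behind it; z points along the fingers, y is the line along which they close (so a half turn about z gives the same grasp; the last joint's range is limited). The gripper opens to 85 mm and grips with 20 to 120 N. Pads are 22 mm wide; open, the fingers measure 114 mm over their backs; the gripper's body (76 mm by 85 mm) begins 54 mm behind the grasp point. The pads swing forward as they close: fully open they stand 13 mm farther back than shut.
Start: joints at [1.035, 0.104, 0.097, 1.564, 0, 1.353], TCP at [0.187, 0.57, 0.231] pointing down, gripper open.
Joint ranges: [-2.99, 2.99], [-0.84, 1.86], [-1.1, 1.16], [-1.84, 2.11], [-1.51, 1.56], [-3.14, 3.14]. Speed limits (rad/s): [2.22, 2.22, 2.57, 3.14, 3.14, 3.14].

### API

Orientations are given as a unit quaternion [x, y, z, w].
In Python, from workcell import ctrl, eoat, ik, read_state, optics, job gives the robot as it stands. Calls block until the motion is done:
- ctrl.movep(position, orientation): joint-space move of the TCP to a pose.
- ctrl.movel(position, attitude=None, feed=0.15, threshold=None): straight line of the TCP; attitude=None keeps the orientation; feed is the mean speed in m/s. With threshold (N) it stops when the force on the tool has changed by that much, and returns True; else False.
- ctrl.move_j(angles): joint-space move.
- eoat.release() and eoat.grasp(force=None): open the fingers fully, or close them until they stop; force is the grip in N (None keeps the last).
- ctrl.sleep(seconds).
- ik(position, orientation): joint angles nearest the present ones, or None.
- read_state(): the state.
- optics.read_camera(name): name is "scene" or "top" or "wrist"; returns a dict with "img" (400x640x3 uint8, blue, green, red), "K" (3x3 intrinsics, pixels), "R" (3x3) and "t" (3): a world point X has camera coordinates R X + t; the wrist camera has in their place "hand_eye" (4x4, takes a point from camera to tool coordinates, whose origin is the TCP and whose axes are the flange's). Camera axes: x right, y down, z forward; pixel columns grow to the right and rows downward; lengths in m; the calibration is good to about 2 mm. A picture is of the moment at which its call begins: read the wrist's pose just before it. There is no depth.
A pose or a line that the arm cannot do raises ctrl.MotionError and nothing moves.
- job.finish_job(): hands the job in; it is judged then, once.
The state is a dict: "clock": time; "qpos": joint angles; "joint_velocities": joint speeds; "effort": joint torques, N m; "ee_pos": TCP position; "tool_rot": TCP orientation; "contact_force": force on the tool from outside, world axes, zero at the start; "torque": the same for the moment, N m; "gripper_width": opening from 0.0 (shut) to 1.0 (fully open); "gripper_force": force on a finger pad.
Only numpy, scipy, OpenCV 4.12 (cv2) and the standard library are available. Lean on these libraries where they do the work, as an engineer would, in place of code of your own. Each camera call takes 0.05 s, during which the arm holds its last target. There are 200 camera calls.

### The job

Open the lavender sewing box by its secret catch: put a fingertip on top of its front rail near the brass-capped end, run it along the rail until you find the hidden notch, then press the catch inside the notch all the way down so that the lid pops ajar. Do not pry or push at the lid itself, and leave the spool, jar, scissors and tape case where they are.

Things in the scene. Friction and masses are not known exactly. Their poses are not given: they have to be found in the camera images.
- sewing_box: Fixed sewing box, painted lavender, 390 mm in its y, 207 mm in x; origin at the centre of its underside. Its front wall (-x side, facing the robot) ends in a pale wooden rail along y: centre line x = -100 mm, 14 mm thick, flat top 100 mm above the table, y = -195 to +195 mm, brass cap on the last 12 mm at +y. Behind the rail: a trough 30 mm wide, floor 75 mm above the table, then the lid.
- brass_end (a point): Middle of the rail's top at its brass-capped end (box frame x -100, y +195, z +100 mm), axes as the box. Two dark inlays 48 mm long, at y = -140 and +140 mm of the box, are only decoration, flush with the rail's top; so are joints of under 0.5 mm near y = -85 and +85 mm.
- plain_end (a point): Middle of the rail's top at its other end (box frame x -100, y -195, z +100 mm), axes as the box. The hidden notch is somewhere between: its middle lies between y = -55 and +55 mm of the box, elsewhere every time. It is a gap in the rail 48 mm long in y, upright ends, open to the top, front and back; the only place where a fingertip sinks below the rail's top.
- catch (a joint): How far the dark catch, which fills the notch's bottom (45 mm long), has been pressed down, in m: 0 = up, its top 9 mm below the rail's top; 0.008 = fully down, 17 mm below. It goes straight down against a steady 5 to 8 N, raises the lid by a link, and stays where it is left.
- box_lid: Flat lavender lid with a dark panel, 158 mm (x) by 386 mm (y), 8 mm thick, hinged along its back edge; origin on the hinge line, at the underside, from where the lid runs 158 mm towards -x. Shut, it is level, its front edge 40 mm behind the rail's centre line and its top 85 mm above the table. The pressed catch tilts it up to 0.14 rad, its front edge rising 22 mm.
- spool: loose purple thread spool standing upright, 32 mm diameter, 58 mm tall, origin at the centre of its underside; leave it alone
- jar: loose glass jar with white cap, 60 mm diameter, 85 mm tall, origin at the centre of its underside; leave it alone
- scissors: loose scissors lying flat, about 150 mm long, black finger loops towards its -x, blades towards +x, origin on the underside between blades and loops; leave it alone
- tape_case: loose round yellow tape-measure case lying flat, 54 mm diameter, 19 mm tall, origin at the centre of its underside; leave it alone

How it is judged:
On the way, in this order (a step that is already met when the one before it is completed fails the run):
1. a fingertip touches the top of the rail near its brass-capped end (within about 70 mm of the end), the catch still up (contact force between the fingers and sewing_box above 0.3 N and y of the grasp point in the frame of sewing_box above 0.125 m and z of the grasp point in the frame of sewing_box above 0.1 m and value of joint catch below 0.002 m), for 0.1 s.
2. the fingertip, still on the rail, has been run along it towards the middle (75 to 115 mm from the brass end) (contact force between the fingers and sewing_box above 0.2 N and y of the grasp point in the frame of sewing_box between 0.08 and 0.12 m and value of joint catch below 0.002 m).
3. the catch inside the notch is pressed down (value of joint catch above 0.0065 m), for 0.1 s.
At the end, for the whole second after the job is handed in: the catch is at least 6.5 mm of its 8 mm down and the lid stands ajar (0.105 to 0.17 rad); spool, jar, scissors and tape case are within 15 mm of where they stood (value of joint catch above 0.0065 m and angle between box_lid's own z axis and vertical between 0.105 and 0.17 rad and distance of each of spool, jar, scissors, tape_case from where it was at the start of the episode below 0.015 m); the robot touches nothing.
It fails at once if the lid is pried or pressed: the robot pushes on it with more than 2 N (contact force between any of the fingers, the arm and box_lid above 2 N).
It fails at once if a bystander is moved more than 15 mm, or lifted (distance of any of spool, jar, scissors, tape_case from where it was at the start of the episode above 0.015 m).
It fails at once if a bystander is tipped over (angle between any of spool, jar's own z axis and vertical above 0.4 rad).
It also fails if it takes over 64 s, if anything falls off the work surface, if the arm or the gripper's body presses on something with over 40 N, if the wrist force passes 120 N, or if a joint passes its speed limit or range.

## Working session

There is one attempt and no reset: what is moved stays moved. The work goes in short steps, each a Python script; the robot and the scene stay as the last script left them, time stands still between calls to the robot, and variables do not carry over. Pictures are saved under pics/ and viewed, at most 10 in all, crops included, and the job is handed in when it is done.

```bash
mkdir -p pics
python3 - <<'E'
from workcell import *
import cv2
s=read_state();print(s)
for n in("scene","top"):
    c=optics.read_camera(n);cv2.imwrite(f"pics/{n}0.png",c["img"]);print(n,c["K"],c["R"],c["t"])
E
```

```text
{'clock': 0.0, 'qpos': array([ 1.03532718e+00,  1.04726602e-01,  9.64508074e-02,  1.56391798e+00,
       -6.68877449e-06,  1.35310843e+00]), 'joint_velocities': array([-0.00090519, -0.00047817, -0.00099973,  0.00053013, -0.00031481,
       -0.00048429]), 'effort': array([ 9.06770165e-04, -5.56938529e+01,  5.03641784e+01,  1.70759240e-02,
       -1.80451257e-04, -1.03341608e-05]), 'ee_pos': array([0.18727901, 0.56965507, 0.23049619]), 'tool_rot': array([ 1.58222860e-01,  9.87403179e-01, -6.50991013e-04, -2.53838535e-04]), 'contact_force': array([-0.42251399, -0.85364532,  0.17012321]), 'torque': array([ 0.03194481, -0.00635846,  0.0074497 ]), 'gripper_force': 0.0, 'gripper_width': 0.9974702203823852}
scene [[391.88455235   0.         321.90798508]
 [  0.         391.88455235 205.85042921]
 [  0.           0.           1.        ]] [[ 0.03469916  0.99939545 -0.0021693 ]
 [ 0.54857037 -0.02086074 -0.83584411]
 [-0.83538405  0.02781307 -0.54896258]] [-0.03857988 -0.21717906  1.43815695]
top [[380.78927236   0.         333.37266631]
 [  0.         380.78927236 200.97717546]
 [  0.           0.           1.        ]] [[-0.00382186 -0.99996234  0.00779171]
 [-0.98604212  0.00247146 -0.16647772]
 [ 0.16645219 -0.00831921 -0.98601443]] [0.0117167  0.58736945 1.07356325]
```

View pics/scene0.png

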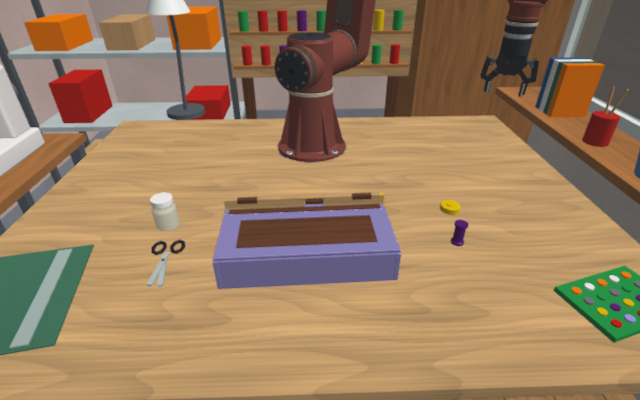

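View pics/top0.png

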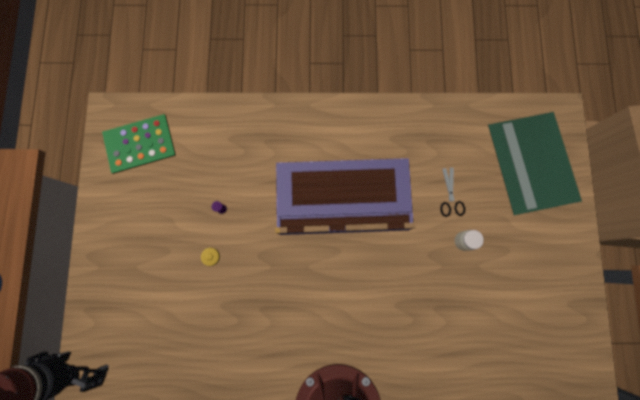

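The scene view shows the lavender box in the middle. Its rail runs from (226,203) to (384,200), with dark marks near x=247, 314 and 361. In the top view the rail is along row ~228, columns 277 to 412, and the bystanders are well clear of it. Next I'll enlarge both rails.

Run:
```python
import cv2,numpy as np
a=cv2.imread("pics/top0.png")[205:245,265:425];b=cv2.imread("pics/scene0.png")[185:225,215:395]
a=cv2.resize(a,(800,200),interpolation=cv2.INTER_CUBIC);b=cv2.resize(b,(800,178),interpolation=cv2.INTER_CUBIC)
cv2.imwrite("pics/crop0.png",np.vstack([a,b]))
```

```text
(no output)
```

View pics/crop0.png

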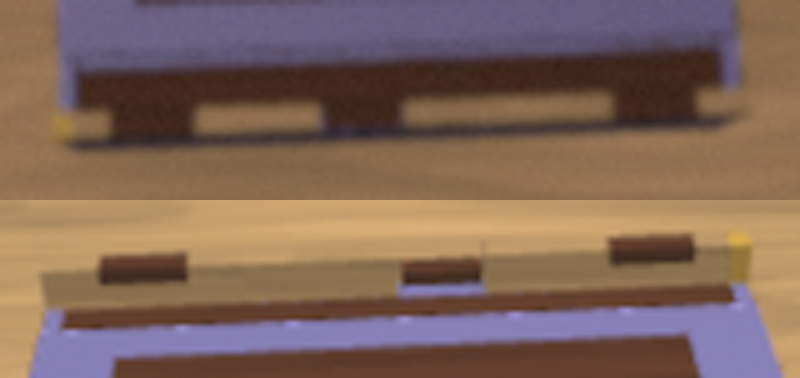

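The upper strip is the top view, with the brass cap at the left (crop x 55). The inlays are at crop x 110–195 and 612–697, and the notch is at x 322–402. The scene view agrees: notch at x 402–482, brass at the right. I'll triangulate the inlays and the notch.

```bash
cat > h.py <<'E'
import numpy as np,cv2
from workcell import *
def tri(c1,p1,c2,p2):
    P=[c["K"]@np.c_[c["R"],c["t"]] for c in(c1,c2)]
    X=cv2.triangulatePoints(P[0],P[1],np.float64(p1).reshape(2,1),np.float64(p2).reshape(2,1)).ravel()
    return X[:3]/X[3]
def plane(K,R,t,p,z):
    d=R.T@np.linalg.inv(K)@np.r_[p,1.];o=-R.T@t
    return o+d*(z-o[2])/d[2]
E
python3 - <<'E'
from h import *
T=optics.read_camera("top");S=optics.read_camera("scene")
u=lambda x,y:((x+.5)/5-.5+265,(y+.5)/5-.5+205)
v=lambda x,y:((x+.5)/4.444-.5+215,(y-200+.5)/4.45-.5+185)
for n,a,b in(("in+",(152,123),(652,250)),("in-",(655,104),(143,269)),("catch",(362,115),(441,271))):
    print(n,tri(T,u(*a),S,v(*b)),plane(T["K"],T["R"],T["t"],u(*a),.1 if n!="catch" else .091))
print(plane(T["K"],T["R"],T["t"],u(52,127),.1))
E
```

```text
in+ [0.50018212 0.11841788 0.09509456] [0.49963236 0.11712148 0.1       ]
in- [ 0.50974613 -0.1628448   0.09557696] [ 0.50937259 -0.16285895  0.1       ]
catch [0.5049882  0.00080786 0.08719676] [5.04607117e-01 3.25294940e-04 9.10000000e-02]
[0.49758086 0.17253267 0.1       ]
```

Run:
```python
from h import *
from scipy.spatial.transform import Rotation as Ro
eoat.grasp(20)
phi=np.pi/2+.0346/2; q=[np.cos(phi),np.sin(phi),0,0]
for p in([.48,.02,.30],[.5,.1,.22]): print(ik(p,q))
ctrl.movep([.48,.02,.30],q)
s=read_state();c=optics.read_camera("wrist");cv2.imwrite("pics/w1.png",c["img"])
np.savez("w1.npz",K=c["K"],H=c["hand_eye"],p=s["ee_pos"],q=s["tool_rot"])
print(s["clock"],s["ee_pos"],s["tool_rot"],s["contact_force"],c["hand_eye"])
```

```text
[-0.23150736 -0.23086093 -0.09889218  1.70276508  0.         -0.26610736]
[-0.05959026 -0.17349265 -0.19498191  1.54930707  0.         -0.09419026]
3.2083 [0.48001573 0.02057688 0.299954  ] [-1.76654238e-02  9.99843951e-01  8.37532106e-05 -1.82342469e-05] [ 0.07115763 -0.67844574  0.16769425] [[ 6.18912871e-04 -9.47350208e-01 -3.20198690e-01  8.13578487e-02]
 [ 9.99999795e-01  6.39004592e-04  4.23225067e-05  6.96270835e-04]
 [ 1.64514198e-04 -3.20198650e-01  9.47350409e-01 -1.42124203e-01]
 [ 0.00000000e+00  0.00000000e+00  0.00000000e+00  1.00000000e+00]]
```

View pics/w1.png

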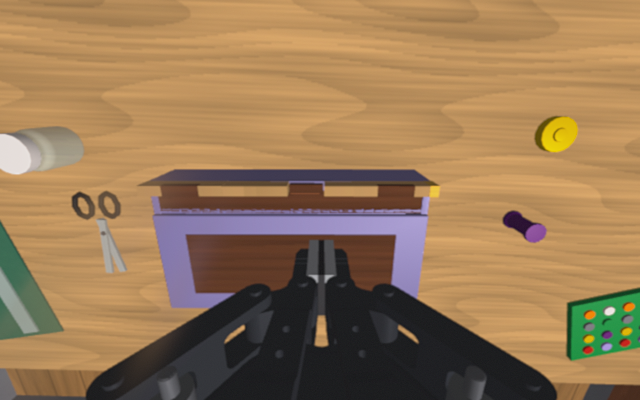

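The wrist view shows the rail along row ~190 with the brass tip at (439,190). The inlays span x 162–197 and 379–414, and the notch spans x 288–325 with the catch inside it.

Run:
```python
from h import *
from scipy.spatial.transform import Rotation as Ro
d=np.load("w1.npz");im=cv2.imread("pics/w1.png")
T=np.eye(4);T[:3,:3]=Ro.from_quat(d["q"]).as_matrix();T[:3,3]=d["p"];W=np.linalg.inv(T@d["H"])
f=lambda p,z:plane(d["K"],W[:3,:3],W[:3,3],p,z)
for n,p,z in(("in-",(179.5,190.5),.1),("in+",(396.5,190.5),.1),("brass",(440,190.5),.1),("notchL",(288,190.5),.1),("notchR",(325,190.5),.1),("catch",(306.5,190),.091),
 ("railfront",(225,186),.1),("railback",(225,195),.1)): print(n,f(p,z))
# pale-wood extents per column
hsv=cv2.cvtColor(im,cv2.COLOR_BGR2HSV)
for x in(225,260,340,365): print(x,[tuple(hsv[y,x]) and int(hsv[y,x,2]) for y in range(180,204)])
print([int(v) for v in hsv[190,280:332,2]],[int(v) for v in hsv[190,280:332,0]])
```

```text
in- [ 0.51100703 -0.16016383  0.1       ]
in+ [0.50094579 0.11957944 0.1       ]
brass [0.4989289  0.17565721 0.1       ]
notchL [ 0.50597641 -0.0202924   0.1       ]
notchR [0.5042609  0.02740579 0.1       ]
catch [0.50722653 0.00315347 0.091     ]
railfront [ 0.50283583 -0.1010569   0.1       ]
railback [ 0.51502523 -0.10196426  0.1       ]
225 [75, 91, 96, 97, 92, 106, 155, 186, 192, 192, 190, 191, 191, 191, 193, 187, 144, 105, 97, 99, 100, 99, 98, 95]
260 [74, 87, 94, 91, 89, 100, 149, 177, 181, 181, 180, 181, 180, 182, 183, 176, 141, 105, 96, 97, 99, 99, 97, 94]
340 [83, 96, 96, 91, 86, 105, 159, 192, 198, 196, 196, 196, 196, 197, 198, 191, 151, 109, 101, 104, 104, 101, 98, 95]
365 [79, 92, 94, 90, 87, 105, 160, 192, 199, 197, 197, 196, 196, 197, 198, 194, 163, 119, 102, 105, 104, 101, 98, 97]
[188, 188, 188, 187, 188, 189, 184, 164, 137, 109, 95, 93, 93, 94, 94, 93, 94, 93, 93, 93, 93, 93, 94, 93, 93, 93, 92, 94, 93, 93, 93, 94, 92, 93, 93, 93, 92, 93, 93, 93, 93, 91, 99, 135, 176, 195, 196, 195, 195, 195, 194, 195] [16, 16, 17, 17, 16, 16, 17, 17, 17, 13, 10, 9, 10, 10, 10, 10, 10, 10, 10, 10, 11, 10, 10, 10, 10, 11, 10, 10, 10, 10, 10, 10, 10, 11, 11, 10, 10, 11, 11, 11, 10, 10, 2, 178, 11, 16, 17, 17, 17, 17, 17, 16]
```

```bash
cat >> h.py <<'E'
phi=np.pi/2+.0355/2; Q=[np.cos(phi),np.sin(phi),0,0]
def rail(y,z): return [.5055-.0355*y,-.0205+.9994*y,z]   # box-frame y -> world
E
python3 - <<'E'
from h import *
ctrl.movep(rail(.155,.16),Q)
ctrl.movel(rail(.155,.112),feed=.06)
ctrl.sleep(.2);f0=read_state()["contact_force"][2]
hit=ctrl.movel(rail(.155,.092),feed=.01,threshold=2.5)
s=read_state();print(hit,s["clock"],s["ee_pos"],f0,s["contact_force"])
ctrl.sleep(.3);s=read_state();print(s["ee_pos"],s["contact_force"],s["torque"])
E
```

```text
True 6.3667 [0.49998403 0.13441644 0.10007164] 0.15170690562275158 [-1.81561163 -0.07643967  4.3864339 ]
[0.49998573 0.13440402 0.10007028] [ 0.48201307 -0.43271589  5.56326457] [-0.00112833  0.13290979 -0.0445959 ]
```

Run:
```python
from h import *
z=read_state()["ee_pos"][2]-.0005
for y in np.r_[np.arange(.145,.045,-.01),.045,.035,.0235]:
    ctrl.movel(rail(y,z),feed=.03)
    s=read_state();F=s["contact_force"][2]
    print(round(y,4),round(z,5),np.round(s["ee_pos"],4),np.round(s["contact_force"],1),round(s["clock"],2))
    if y>.05: z-=np.clip((5-F)*.0001,-.0005,.0004)
```

```text
0.145 0.09957 [0.5008 0.1243 0.1001] [-0.5  1.4  5.4] 7.15
0.135 0.09961 [0.5011 0.1142 0.1001] [-0.1  1.9  5.6] 7.63
0.125 0.09967 [0.5014 0.1043 0.1001] [-1.   1.   4.9] 8.12
0.115 0.09967 [0.5018 0.0943 0.1001] [-0.2  0.9  6.3] 8.6
0.105 0.09979 [0.502  0.0841 0.1001] [-0.1  2.4  4. ] 9.08
0.095 0.09969 [0.5024 0.0741 0.1001] [-0.4  2.2  5.4] 9.57
0.085 0.09974 [0.5027 0.0641 0.1   ] [-0.5  3.4  5.3] 10.05
0.075 0.09977 [0.503  0.0539 0.0999] [-1.2 -0.9  4.6] 10.53
0.065 0.09973 [0.5033 0.0445 0.0999] [0.  1.9 4.9] 11.02
0.055 0.09972 [0.5036 0.0346 0.0999] [0.3 2.2 5.7] 11.5
0.045 0.09979 [0.5039 0.0245 0.0998] [-0.1  1.7  4.5] 11.98
0.035 0.09979 [0.5039 0.0143 0.0993] [-0.   0.1  0.1] 12.47
0.0235 0.09979 [0.5047 0.0028 0.0998] [-0.2 -0.2 -0.1] 13.0
```

Contact held all along the rail and was lost at the notch, as expected. Next I'll find the catch and press it.

Run:
```python
from h import *
hit=ctrl.movel(rail(.0235,.087),feed=.015,threshold=2.5)
s=read_state();print(hit,s["ee_pos"],s["contact_force"])
for z in(.087,.085,.0835,.0825,.0815):
    ctrl.movel(rail(.0235,z),feed=.01);ctrl.sleep(.2)
    s=read_state();print(z,s["ee_pos"],np.round(s["contact_force"],1),round(s["clock"],1))
    if s["contact_force"][2]>18: break
```

```text
True [0.50449853 0.00310155 0.09048023] [0.87146268 0.11120415 1.886296  ]
0.087 [0.50454654 0.00305711 0.08718157] [-2.3  0.9  5.8] 14.3
0.085 [0.50453846 0.00305347 0.08503667] [-2.1  0.4  5.1] 14.8
0.0835 [0.50453595 0.00306205 0.08346275] [-2.7  1.7  5. ] 15.3
0.0825 [0.50460839 0.00302554 0.08300079] [-5.6  0.6  9. ] 15.8
0.0815 [0.5046592  0.00303546 0.08289059] [-7.7  2.8 16.5] 16.2
```

The catch reached its stop at z≈0.083. I'll retract straight up and check.

Run:
```python
from h import *
ctrl.movel(rail(.0235,.115),feed=.05)
p=rail(.0235,.26);p[0]-=.04
ctrl.movel(p,feed=.12)
ctrl.sleep(.3);print(read_state()["contact_force"])
w=optics.read_camera("wrist")["img"];s=optics.read_camera("scene")["img"]
cv2.imwrite("pics/fin.png",np.hstack([cv2.resize(w,(480,300)),cv2.resize(s[150:300,200:410],(320,300))]))
```

```text
[-0.77496177 -0.21131444 -0.31422611]
```

View pics/fin.png

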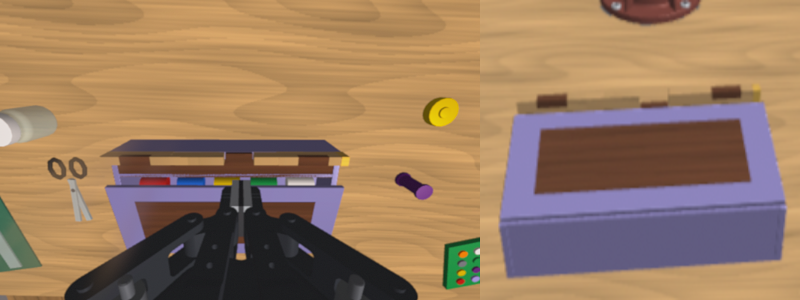

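The lid stands ajar: the coloured contents show under its front edge at row ~183. The catch is down, the bystanders look unmoved, and the arm is clear.

```bash
python3 -c "
from workcell import *
print(job.finish_job())"
```

```text
the job is handed in; nothing more can be done
None
```

I found the notch by running the fingertip along the rail from the brass end and pressed the catch down to its stop. The lid now stands ajar, the bystanders look unmoved, and the job is handed in; no verdict came back.

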